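# Clamp a half-lap rail in the joiner's jig

## Task

Lay the half-lapped rail on the jig's plywood bed, cut-out upwards, its lap end snug against the end stop and its side snug against the back fence, and then lock it down there with the toggle clamp. Nobody noted whether the clamp was left open or shut, so feel for its handle roller and open it first if need be; do not force the clamp, and leave the other things on the bench where they are.

Things in the scene. Friction and masses are not known exactly. Their poses are not given: they have to be found in the camera images.
- jig: Fixed plywood board 220 (x) x 280 (y) x 18 mm, origin at the centre of its underside. Axes: z up, x towards the clamp side (away from the robot), y along the back fence towards the end stop. Brown strips 12 mm high, 18 thick stand on it: back fence (face to -x at x -7.5, y -80 to 110) and end stop (face to -y at y 110, x -67.5 to -7.5).
- rail_seat (a point): Fixed point on the jig's bed, at jig (-30, 10, 18) mm, axes as the jig: the fully seated rail has its origin here and its axes parallel to these. The bed is flat and clear round it except for the two strips.
- clamp: Steel toggle clamp's base behind the fence, 64 x 52 mm, origin on the board's top at jig (55, 45, 18) mm, axes as the jig. Its pose does not show the state. Lever, one rigid piece: hold-down arm 80 mm long, 14 wide, with a rubber foot (18 mm across) 75 mm out, and 57 degrees above it a handle: rod 11 mm thick, ending 95 mm out in a free-turning black roller (21 mm thick, 54 mm long, along y).
- clamp_pin (a point): The lever's pin (fixed, along y, 60 mm above the bench). SHUT: arm level to -x over the bed, foot 25 mm above the board if empty (a 30 mm part will not go under); handle leans 33 degrees from upright to -x. OPEN: lever turned 72 degrees towards +x: arm steep, 9 mm clear of the seated rail; handle leans 39 degrees to +x. It is found at one of these two ends.
- clamp_push (a point): Fixed point 62 mm above the pin, axes as the jig: fingertip height for pushing the handle's roller, level and slowly, to +x (opens) or -x (shuts), fingers closed and pointing down. The roller's axis is at x -52, 18 mm above this point if shut; +59, 12 above if open. A spring resists with 8 to 16 N till the handle is upright, then swings it to the other end. Holds the rail with 10 N.
- rail: Loose pale softwood rail 45 (x) x 200 (y) x 30 (z) mm, about 0.17 kg, lying flat on the bench. Origin at the centre of its underside. The upper half is cut away over the last 40 mm at its +y end (the half-lap), leaving a 15 mm thick tongue; full thickness from y -100 to +60 mm. The clamp foot lands at y +35.
- rail_lap (a point): Point at the lap (+y) end of the rail, on the underside, 100 mm from its origin.
- offcut: Loose plain softwood offcut 45 x 130 x 30 mm with no lap; leave it alone. Origin at the centre of its underside.
- mallet: White-headed mallet, 250 mm long, lying at the far side; leave alone. Origin on the bench under the middle of its handle.
- glue: White glue bottle 60 mm across, 170 mm tall, standing; leave alone. Origin under its centre.
- screwdriver: Screwdriver lying at the right front; leave alone.
- block: Wooden block 70 x 90 x 40 mm; leave alone. Origin under its centre.

How it is judged (in metres and radians):
On the way:
1. the rail lies flat on the bed, lap end at the end stop and side at the back fence, before the clamp bears on it (x of rail in the frame of jig between -0.0325 and -0.027 m and y of rail in the frame of jig between 0.007 and 0.0125 m and z of rail in the frame of jig between 0.0155 and 0.0205 m and angle between the y axis of rail and the y axis of jig, either way round below 0.03 rad and y of rail_lap in the frame of jig above 0.08 m and angle between rail's own z axis and vertical below 0.03 rad and contact force between clamp and rail below 0.5 N and contact force between the fingers and rail below 0.3 N), for 0.2 s.
At the end, for the whole second after the job is handed in: The rail rests flat on the jig's bed, cut-out up (tilt under 0.03 rad, underside within 2.5 mm of the board), parallel to the fence within 0.03 rad, within 2.5 mm of both the back fence and the end stop, lap end at the stop; the clamp presses on it with more than 5 N by itself; the rail is still (x of rail in the frame of jig between -0.0325 and -0.027 m and y of rail in the frame of jig between 0.007 and 0.0125 m and z of rail in the frame of jig between 0.0155 and 0.0205 m and angle between the y axis of rail and the y axis of jig, either way round below 0.03 rad and y of rail_lap in the frame of jig above 0.08 m and angle between rail's own z axis and vertical below 0.03 rad and contact force between clamp and rail above 5 N and linear speed of rail below 0.01 m/s); the robot touches nothing.
It fails at once if the clamp is forced (more than 60 N from the robot's fingers) (contact force between the fingers and clamp above 60 N).
It fails at once if another listed thing on the bench is shifted by more than 30 mm (distance of any of offcut, mallet, glue, screwdriver, block from where it was at the start of the episode above 0.03 m).
It also fails if it takes over 72 s, if anything falls off the work surface, if the arm or the gripper's body presses on something with over 40 N, if the wrist force passes 120 N, or if a joint passes its speed limit or range.

## Robot

A 6-joint arm with a two-finger parallel gripper is mounted at the origin on the work surface. World frame = base frame: x ahead of the robot, y to its left, z up, the work surface at z = 0. Lengths are in m, angles in degrees, forces in N, time in s.
With the tool pointing down it reaches from about 0.3 to 0.85 m from the base axis. Payload 4.2 kg.
Tool frame: the origin (TCP) lies at the very end of the fingers, on their centre line; the grasp point (between the pads) lies 19 mm behind it; z points along the fingers, y is the line along which they close (so a half turn about z gives the same grasp; the last joint's range is limited). The gripper opens to 91 mm and grips with 3 to 60 N. Pads are 32 mm wide; open, the fingers measure 118 mm over their backs; the gripper's body (76 mm by 178 mm) begins 60 mm behind the grasp point.
Start: joints at [-1.146, 18.312, 89.639, -0, 72.044, -1.146], TCP at [0.575, 0, 0.214] pointing down, gripper open.
Joint ranges: [-177.97, 177.97], [-48.28, 115.42], [12.27, 149.76], [-77.06, 257.06], [2.81, 150.46], [-146.56, 146.56]. Speed limits (degrees/s): [147.25, 147.25, 180, 180, 180, 180].

## Interface

Orientations are given as [roll, pitch, yaw] about the fixed x, y, z axes, in that order (R = Rz(yaw) Ry(pitch) Rx(roll)).
In Python, from workcell import robot, camera, calibration, regions_of, spot_point gives the robot as it stands.
- The arm moves only by the tool apply_moves, never from a script. Its argument "rows" is a list of rows, each an object of numbers: "tx", "ty", "tz": the shift along the world's x, y, z in units of 0.1 m (1.0 is 0.1 m); "wx", "wy", "wz": the turn, a rotation vector about the world's x, y, z in units of pi/4 rad (1.0 is pi/4 rad); "gripper": the opening, from -1 (shut) to 1 (fully open). In form: [{"tx": .., "ty": .., "tz": .., "wx": .., "wy": .., "wz": .., "gripper": ..}, ...]. A call has exactly 8 rows; each row is the pose to reach, as a shift and turn from the pose commanded when the call began; what a row does not reach only later rows make up. A row lasts 1/8 s, in which the tool goes at most 62.5 mm and 10.7 degrees, less where a joint would pass 70% of its speed; a pose out of reach is approached as far as the arm can. A call with a number of a shift or a turn outside -1 to 1 is refused whole. A call with a gripper value outside its range is refused whole. The fingers move at their own pace and stop on an object; the grip force is fixed at half the most. Time passes only in rows, so rows that repeat a pose let the fingers close, or fill a call up. It gives the time, the measured TCP pose, the force, the opening and the grip force at its end, in the units of the state.
- robot.get_state(): the state, without advancing time (a new reading comes with each control period).
- camera(name): name is "scene" or "side" or "wrist"; returns the picture (420x560x3 uint8, blue, green, red); there is no depth.
- calibration(name): a dict with "K" (3x3 intrinsics, pixels), "world_from_camera" (4x4, takes a point from camera to world coordinates); the wrist camera has in their place "tool_from_camera" (4x4, takes a point from camera to tool coordinates, whose origin is the TCP and whose axes are the flange's). Camera axes: x right, y down, z forward; pixel columns grow to the right and rows downward; lengths in m; the calibration is good to about 2 mm. A picture is of the moment at which its call begins: read the wrist's pose just before it. calibration takes no time and is no camera call.
- robot.finish_job(): hands the job in; it is judged then, once.
Trained networks look in the newest picture that a camera, given by its name, has taken for a name from the list of things; names that differ only in an ending like _2 or _b are one class to them, and where a whole thing is asked for, a point or a joint stands for the part that bears it (a point fixed in the world has none). Each returns a list of dicts, best first, with "p" (0 to 1); they miss things now and then, are a little off and sometimes report something else, mostly with a low value. They report only what shows in the picture. A call takes as long as a camera call.
- regions_of(camera, thing): "region" (420x560 bool, what is visible of it).
- spot_point(camera, thing): "position" ([x, y, z] in m, in world coordinates, good to about 4 mm: a listed point, or the origin of a listed thing).
The state is a dict: "time": time; "joints": joint angles; "joint_velocities": joint speeds; "effort": joint torques, N m; "tool_pos": TCP position; "eef_rot": TCP orientation; "force": force on the tool from outside, world axes, zero at the start; "moment": the same for the moment, N m; "width": opening from 0.0 (shut) to 1.0 (fully open); "grasp_force": force on a finger pad.
Only numpy, scipy, OpenCV 4.12 (cv2) and the standard library are available. Lean on these libraries where they do the work, as an engineer would, in place of code of your own. Each camera call takes 0.05 s, during which the arm holds its last target. There are 200 camera calls.

## Working session

There is one attempt and no reset: what is moved stays moved. The work goes in short steps, Python scripts to look and compute and a tool call to move; the robot and the scene stay as the last step left them, time stands still between calls to the robot, and variables do not carry over. Pictures are saved under pics/ and viewed, at most 10 in all, crops included, and the job is handed in when it is done.

Besides the shell and the picture viewer there is one more tool, called after "Call:" by a JSON object that holds its "fn" and its "kwargs". apply_moves: Moves the arm, as the interface text tells. Shifts and turns lie within -1 to 1; 1 stands for 0.1 m of shift or pi/4 rad of turn. Its arguments: {"type":"object","properties":{"rows":{"type":"array"}},"required":["rows"]}

```bash
mkdir -p pics; ls; cat > h.py <<'E'
from workcell import robot, camera, calibration, regions_of, spot_point
import numpy as np, cv2
def grab(n,f):
    im=camera(n); cv2.imwrite('pics/'+f,im); return im
E
python3 - <<'E'
from h import *
for c in ("scene","side"):
    grab(c,c+"0.png")
    for t in ("jig","rail","rail_lap","rail_seat","clamp","clamp_pin","clamp_push","offcut","glue","block","mallet","screwdriver"):
        r=spot_point(c,t); print(c,t,[(np.round(x["position"],4).tolist(),round(x["p"],2)) for x in r[:2]])
s=robot.get_state(); print(s)
E
```

```text
pics
scene jig [([0.5151, 0.029, 0.0005], 0.61), ([0.4906, 0.0433, 0.0148], 0.44)]
scene rail [([0.5056, -0.3075, -0.0015], 0.64)]
scene rail_lap [([0.7075, 0.3505, 0.0011], 0.55)]
scene rail_seat [([0.4878, 0.0424, 0.0191], 0.79)]
scene clamp [([0.5796, 0.0635, 0.0156], 0.81), ([0.5148, 0.3278, 0.0021], 0.48)]
scene clamp_pin [([0.5651, 0.0718, 0.0612], 0.95)]
scene clamp_push [([0.5693, 0.066, 0.1254], 0.67), ([0.5766, 0.0633, 0.0184], 0.44)]
scene offcut [([0.517, 0.3294, 0.0016], 0.97), ([0.5664, 0.0659, 0.1224], 0.47)]
scene glue [([0.7086, 0.3492, 0.0017], 0.56)]
scene block [([0.3272, 0.3286, -0.0013], 0.6)]
scene mallet [([0.7515, -0.088, -0.0046], 0.89), ([0.5757, 0.0623, 0.0139], 0.19)]
scene screwdriver [([0.3117, -0.2972, 0.0035], 0.6)]
side jig [([0.5161, 0.0304, -0.0015], 0.61)]
side rail [([0.5087, -0.3055, -0.0047], 0.96)]
side rail_lap [([0.4178, -0.3395, -0.0017], 0.71), ([0.7103, 0.3468, -0.0002], 0.24)]
side rail_seat [([0.4898, 0.0417, 0.016], 0.6)]
side clamp [([0.579, 0.0643, 0.016], 0.69), ([0.4886, 0.0426, 0.0164], 0.16)]
side clamp_pin [([0.5677, 0.0624, 0.0
[... 360 characters left out ...]
015], 0.59)]
{'time': 1.3, 'joints': array([-1.14536302e+00,  1.83111916e+01,  8.96397351e+01, -2.52740344e-03,
        7.20422021e+01, -1.14507417e+00]), 'joint_velocities': array([-0.03266717,  0.06330659,  0.00140028, -0.02619978,  0.03316551,
        0.00140971]), 'effort': array([ 3.92599395e-04, -4.12348366e+01, -2.32229716e+01,  7.27801351e-02,
        3.75699461e-02, -1.24944586e-05]), 'tool_pos': array([ 5.75019553e-01, -8.16676017e-06,  2.13978045e-01]), 'eef_rot': array([1.79993178e+02, 2.54120451e-03, 9.00004901e+01]), 'force': array([ 1.74151705, -0.33912181, -0.68123102]), 'moment': array([ 0.03492154, -0.05953219,  0.01077119]), 'grasp_force': 0.0, 'width': 0.9997317244905852}
```

View pics/scene0.png

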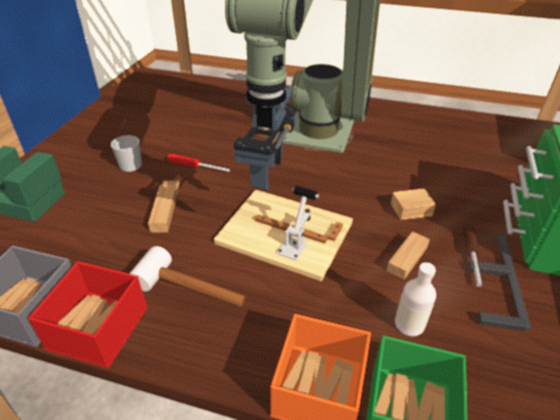

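View pics/side0.png

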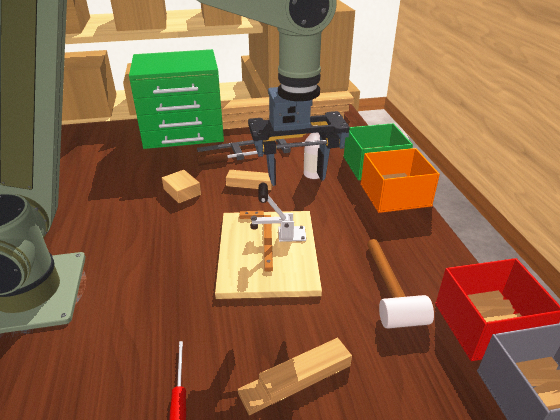

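The side view shows the clamp **shut**: its arm is level at (254,224) and the roller leans towards the robot at (263,190). The rail lies at lower left, with its lap end near (250,390). Next I'll refine the jig and rail poses by fitting outlines.

```bash
cat >> h.py <<'E'
from scipy.optimize import minimize
def proj(P,c):
    C=calibration(c); q=np.c_[P,np.ones(len(P))]@np.linalg.inv(C["world_from_camera"]).T
    u=q[:,:3]@np.array(C["K"]).T; return u[:,:2]/u[:,2:]
def hullmask(p):
    m=np.zeros((420,560),np.uint8); 
    h=cv2.convexHull(p.astype(np.float32))
    S=4; m=np.zeros((420*S,560*S),np.uint8)
    cv2.fillConvexPoly(m,np.round((h+.5)*S*16).astype(np.int32),255,shift=4); return m>0
def place(V,x):
    c,s=np.cos(x[2]),np.sin(x[2]); R=np.array([[c,-s,0],[s,c,0],[0,0,1]]); return V@R.T+[x[0],x[1],0]
def fit(V,thing,x0,cams):
    T={}
    for c in cams:
        r=[q for q in regions_of(c,thing)]
        r=min(r,key=lambda q:np.linalg.norm(np.argwhere(q["region"])[:,::-1].mean(0)-proj(np.array([[x0[0],x0[1],.01]]),c)[0]))
        n,l,st,_=cv2.connectedComponentsWithStats(r["region"].astype(np.uint8)); k=1+np.argmax(st[1:,4])
        T[c]=hullmask(np.argwhere(l==k)[:,::-1]); 
    def f(x,pr=False):
        o=[]
        for c in T:
            m=hullmask(proj(place(V,x),c)); o.append((m&T[c]).sum()/(m|T[c]).sum())
        return o if pr else -np.mean(o)
    b=minimize(f,x0,method="Nelder-Mead",options=dict(initial_simplex=np.array(x0)+np.array([[0,0,0],[.01,0,0],[0,.01,0],[0,0,.1]]),xatol=1e-4,fatol=1e-4))
    return b.x,f(b.x,True)
def box(a,b,h0,h1): return np.array([[x,y,z] for x in a for y in b for z in (h0,h1)],float)
JIG=box((-.11,.11),(-.14,.14),0,.018)
RAIL=np.r_[box((-.0225,.0225),(-.1,.06),0,.03),box((-.0225,.0225),(-.1,.1),0,.015)]
E
python3 - <<'E'
from h import *
for c in ("scene","side"): camera(c)
for cams in (("scene",),("side",),("scene","side")):
    for V,t,x0 in ((JIG,"jig",[.5155,.03,-.165]),(RAIL,"rail",[.507,-.306,1.92])):
        x,o=fit(V,t,x0,cams); print(cams,t,np.round(x[:2],4),np.degrees(x[2]).round(2),np.round(o,3))
E
```

```text
('scene',) jig [0.5143 0.0303] -8.98 [0.892]
('scene',) rail [ 0.5064 -0.3049] 106.41 [0.955]
('side',) jig [0.5152 0.0293] -8.93 [0.865]
('side',) rail [ 0.5082 -0.306 ] 107.65 [0.963]
('scene', 'side') jig [0.5152 0.0301] -8.86 [0.891 0.865]
('scene', 'side') rail [ 0.5068 -0.3062] 107.42 [0.948 0.959]
```

Call:
{"fn": "apply_moves", "kwargs": {"rows": [{"tx": -0.3,"ty": 0.27,"tz": 0,"wz": -0.1,"gripper": -1},{"tx": -0.65,"ty": 0.53,"tz": 0,"wz": -0.2,"gripper": -1},{"tx": -0.97,"ty": 0.79,"tz": 0,"wz": -0.2,"gripper": -1},{"tx": -0.97,"ty": 0.79,"tz": 0,"wz": -0.2,"gripper": -1},{"tx": -0.97,"ty": 0.79,"tz": -0.3,"wz": -0.2,"gripper": -1},{"tx": -0.97,"ty": 0.79,"tz": -0.6,"wz": -0.2,"gripper": -1},{"tx": -0.97,"ty": 0.79,"tz": -0.92,"wz": -0.2,"gripper": -1},{"tx": -0.97,"ty": 0.79,"tz": -0.92,"wz": -0.2,"gripper": -1}]}}

```text
validation failed for argument at $.ro...
```

```bash
python3 - <<'E'
from h import *
grab("side","side1.png")
E
```

```text
(no output)
```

View pics/side1.png

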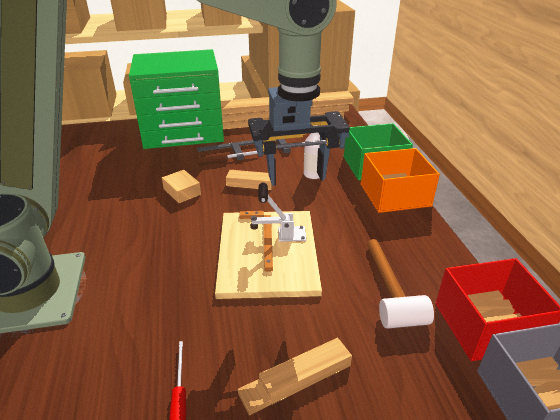

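The arm hasn't moved because the call was refused, so I'll resend it with every key in each row.

Call:
{"fn": "apply_moves", "kwargs": {"rows": [{"tx": -0.3,"ty": 0.27,"tz": 0,"wx": 0,"wy": 0,"wz": -0.1,"gripper": -1},{"tx": -0.65,"ty": 0.53,"tz": 0,"wx": 0,"wy": 0,"wz": -0.2,"gripper": -1},{"tx": -0.97,"ty": 0.79,"tz": 0,"wx": 0,"wy": 0,"wz": -0.2,"gripper": -1},{"tx": -0.97,"ty": 0.79,"tz": 0,"wx": 0,"wy": 0,"wz": -0.2,"gripper": -1},{"tx": -0.97,"ty": 0.79,"tz": -0.3,"wx": 0,"wy": 0,"wz": -0.2,"gripper": -1},{"tx": -0.97,"ty": 0.79,"tz": -0.6,"wx": 0,"wy": 0,"wz": -0.2,"gripper": -1},{"tx": -0.97,"ty": 0.79,"tz": -0.92,"wx": 0,"wy": 0,"wz": -0.2,"gripper": -1},{"tx": -0.97,"ty": 0.79,"tz": -0.92,"wx": 0,"wy": 0,"wz": -0.2,"gripper": -1}]}}

```text
time: 2.85
tool_pos: [0.4771, 0.0783, 0.1201]
eef_rot: [-179.7, 0.1, 81.0]
force: [0.5, 0.0, 0.1]
width: 0.155
grasp_force: 0.0
```

Call:
{"fn": "apply_moves", "kwargs": {"rows": [{"tx": 0.02,"ty": 0,"tz": 0,"wx": 0,"wy": 0,"wz": 0,"gripper": -1},{"tx": 0.05,"ty": -0.01,"tz": 0,"wx": 0,"wy": 0,"wz": 0,"gripper": -1},{"tx": 0.1,"ty": -0.015,"tz": 0,"wx": 0,"wy": 0,"wz": 0,"gripper": -1},{"tx": 0.14,"ty": -0.02,"tz": 0,"wx": 0,"wy": 0,"wz": 0,"gripper": -1},{"tx": 0.18,"ty": -0.03,"tz": 0,"wx": 0,"wy": 0,"wz": 0,"gripper": -1},{"tx": 0.22,"ty": -0.035,"tz": 0,"wx": 0,"wy": 0,"wz": 0,"gripper": -1},{"tx": 0.26,"ty": -0.04,"tz": 0,"wx": 0,"wy": 0,"wz": 0,"gripper": -1},{"tx": 0.3,"ty": -0.045,"tz": 0,"wx": 0,"wy": 0,"wz": 0,"gripper": -1}]}}

```text
time: 3.85
tool_pos: [0.5024, 0.075, 0.1204]
eef_rot: [-179.2, 0.1, 81.0]
force: [-10.1, 2.9, 0.9]
width: 0.006
grasp_force: 5.3
```

The roller pushes back with 10 N, so the clamp is shut. I'll keep pushing to open it.

Call:
{"fn": "apply_moves", "kwargs": {"rows": [{"tx": 0.06,"ty": -0.01,"tz": 0,"wx": 0,"wy": 0,"wz": 0,"gripper": -1},{"tx": 0.13,"ty": -0.02,"tz": 0,"wx": 0,"wy": 0,"wz": 0,"gripper": -1},{"tx": 0.19,"ty": -0.03,"tz": 0,"wx": 0,"wy": 0,"wz": 0,"gripper": -1},{"tx": 0.25,"ty": -0.04,"tz": 0,"wx": 0,"wy": 0,"wz": 0,"gripper": -1},{"tx": 0.32,"ty": -0.05,"tz": 0,"wx": 0,"wy": 0,"wz": 0,"gripper": -1},{"tx": 0.38,"ty": -0.06,"tz": 0,"wx": 0,"wy": 0,"wz": 0,"gripper": -1},{"tx": 0.44,"ty": -0.07,"tz": 0,"wx": 0,"wy": 0,"wz": 0,"gripper": -1},{"tx": 0.5,"ty": -0.08,"tz": 0,"wx": 0,"wy": 0,"wz": 0,"gripper": -1}]}}

```text
time: 4.85
tool_pos: [0.5595, 0.0664, 0.1223]
eef_rot: [179.9, -0.0, 81.0]
force: [0.8, 0.7, -0.1]
width: 0.005
grasp_force: 0.0
```

It swung past centre. The raised arm may now be close behind the finger, so I'll shift a little to +x, go straight up, then head for the rail.

Call:
{"fn": "apply_moves", "kwargs": {"rows": [{"tx": 0.1,"ty": -0.01,"tz": 0,"wx": 0,"wy": 0,"wz": 0,"gripper": -1},{"tx": 0.1,"ty": -0.01,"tz": 0.3,"wx": 0,"wy": 0,"wz": 0,"gripper": -1},{"tx": 0.1,"ty": -0.01,"tz": 0.7,"wx": 0,"wy": 0,"wz": 0,"gripper": -1},{"tx": 0.1,"ty": -0.1,"tz": 1,"wx": 0,"wy": 0,"wz": 0.2,"gripper": -1},{"tx": 0.05,"ty": -0.4,"tz": 1,"wx": 0,"wy": 0,"wz": 0.42,"gripper": -1},{"tx": 0,"ty": -0.7,"tz": 1,"wx": 0,"wy": 0,"wz": 0.64,"gripper": -1},{"tx": 0,"ty": -1,"tz": 1,"wx": 0,"wy": 0,"wz": 0.86,"gripper": 0},{"tx": 0,"ty": -1,"tz": 1,"wx": 0,"wy": 0,"wz": 1,"gripper": 1}]}}

```text
time: 5.85
tool_pos: [0.5589, -0.0355, 0.2223]
eef_rot: [179.9, 0.1, 126.1]
force: [-0.1, 1.2, -0.3]
width: 0.193
grasp_force: 0.0
```

Call:
{"fn": "apply_moves", "kwargs": {"rows": [{"tx": 0,"ty": -0.3,"tz": 0,"wx": 0,"wy": 0,"wz": 0.2,"gripper": 1},{"tx": 0,"ty": -0.6,"tz": 0,"wx": 0,"wy": 0,"wz": 0.42,"gripper": 1},{"tx": 0,"ty": -0.9,"tz": 0,"wx": 0,"wy": 0,"wz": 0.64,"gripper": 1},{"tx": 0,"ty": -1,"tz": 0,"wx": 0,"wy": 0,"wz": 0.86,"gripper": 1},{"tx": 0,"ty": -1,"tz": 0,"wx": 0,"wy": 0,"wz": 1,"gripper": 1},{"tx": 0,"ty": -1,"tz": 0,"wx": 0,"wy": 0,"wz": 1,"gripper": 1},{"tx": 0,"ty": -1,"tz": 0,"wx": 0,"wy": 0,"wz": 1,"gripper": 1},{"tx": 0,"ty": -1,"tz": 0,"wx": 0,"wy": 0,"wz": 1,"gripper": 1}]}}

```text
time: 6.85
tool_pos: [0.5582, -0.1333, 0.222]
eef_rot: [180.0, 0.0, 171.0]
force: [-0.8, -0.2, 0.8]
width: 0.996
grasp_force: 0.0
```

Call:
{"fn": "apply_moves", "kwargs": {"rows": [{"tx": 0,"ty": -0.3,"tz": 0,"wx": 0,"wy": 0,"wz": 0.15,"gripper": 1},{"tx": 0,"ty": -0.6,"tz": 0,"wx": 0,"wy": 0,"wz": 0.35,"gripper": 1},{"tx": 0,"ty": -0.9,"tz": 0,"wx": 0,"wy": 0,"wz": 0.5,"gripper": 1},{"tx": 0,"ty": -1,"tz": 0,"wx": 0,"wy": 0,"wz": 0.587,"gripper": 1},{"tx": 0,"ty": -1,"tz": 0,"wx": 0,"wy": 0,"wz": 0.587,"gripper": 1},{"tx": 0,"ty": -1,"tz": 0,"wx": 0,"wy": 0,"wz": 0.587,"gripper": 1},{"tx": 0,"ty": -1,"tz": 0,"wx": 0,"wy": 0,"wz": 0.587,"gripper": 1},{"tx": 0,"ty": -1,"tz": 0,"wx": 0,"wy": 0,"wz": 0.587,"gripper": 1}]}}

```text
time: 7.85
tool_pos: [0.5581, -0.233, 0.2221]
eef_rot: [180.0, 0.0, -162.6]
force: [-0.3, -0.1, -0.9]
width: 1.006
grasp_force: 0.0
```

```bash
python3 - <<'E'
from h import *
print(robot.get_state()["joints"], robot.get_state()["tool_pos"])
s=grab("side","side2.png"); w=grab("wrist","w2.png")
cv2.imwrite("pics/both2.png",cv2.resize(np.hstack([s,w]),(800,300)))
for V,t,x0 in ((JIG,"jig",[.5155,.03,-.165]),(RAIL,"rail",[.507,-.306,1.875])):
    x,o=fit(V,t,x0,("side",)); print(t,np.round(x[:2],4),np.degrees(x[2]).round(2),np.round(o,3))
for t in ("rail","rail_lap"):
    print(t,[(np.round(x["position"],4).tolist(),round(x["p"],2)) for x in spot_point("wrist",t)])
E
```

```text
[-2.37512819e+01  2.07478973e+01  8.47888020e+01  8.44207601e-03
  7.44611407e+01 -1.31190381e+02] [ 0.55811086 -0.23297335  0.22208378]
jig [0.5155 0.0289] -8.68 [0.894]
rail [ 0.5081 -0.307 ] 107.8 [0.969]
rail [([0.5065, -0.3089, -0.0022], 0.67)]
rail_lap [([0.5099, -0.3049, -0.002], 0.67), ([0.4127, -0.3322, -0.0025], 0.66)]
```

View pics/both2.png

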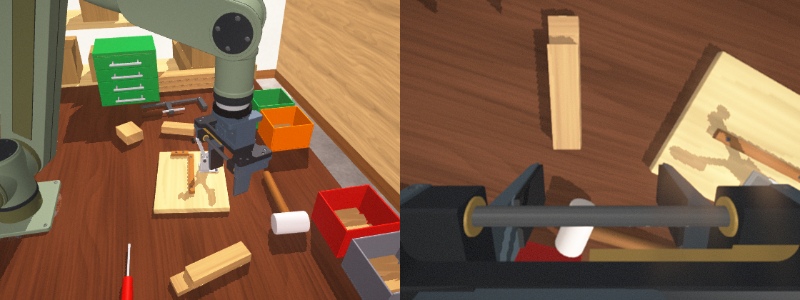

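The side view shows the clamp open and the rail undisturbed. The wrist view has the rail at (563,80), lap end at the top. Now I'll go down onto the full-thickness part.

Call:
{"fn": "apply_moves", "kwargs": {"rows": [{"tx": -0.03,"ty": -0.3,"tz": 0,"wx": 0,"wy": 0,"wz": 0,"gripper": 1},{"tx": -0.03,"ty": -0.59,"tz": 0,"wx": 0,"wy": 0,"wz": 0,"gripper": 1},{"tx": -0.03,"ty": -0.59,"tz": -0.3,"wx": 0,"wy": 0,"wz": 0,"gripper": 1},{"tx": -0.03,"ty": -0.59,"tz": -0.6,"wx": 0,"wy": 0,"wz": 0,"gripper": 1},{"tx": -0.03,"ty": -0.59,"tz": -0.9,"wx": 0,"wy": 0,"wz": 0,"gripper": 1},{"tx": -0.03,"ty": -0.59,"tz": -1,"wx": 0,"wy": 0,"wz": 0,"gripper": 1},{"tx": -0.03,"ty": -0.59,"tz": -1,"wx": 0,"wy": 0,"wz": 0,"gripper": 1},{"tx": -0.03,"ty": -0.59,"tz": -1,"wx": 0,"wy": 0,"wz": 0,"gripper": 1}]}}

```text
time: 9.15
tool_pos: [0.5559, -0.2929, 0.1234]
eef_rot: [-179.9, 0.1, -162.6]
force: [0.8, 0.6, 0.3]
width: 1.0
grasp_force: 0.0
```

Call:
{"fn": "apply_moves", "kwargs": {"rows": [{"tx": 0,"ty": 0,"tz": -0.3,"wx": 0,"wy": 0,"wz": 0,"gripper": 1},{"tx": 0,"ty": 0,"tz": -0.6,"wx": 0,"wy": 0,"wz": 0,"gripper": 1},{"tx": 0,"ty": 0,"tz": -0.9,"wx": 0,"wy": 0,"wz": 0,"gripper": 1},{"tx": 0,"ty": 0,"tz": -1,"wx": 0,"wy": 0,"wz": 0,"gripper": 1},{"tx": 0,"ty": 0,"tz": -1,"wx": 0,"wy": 0,"wz": 0,"gripper": 1},{"tx": 0,"ty": 0,"tz": -1,"wx": 0,"wy": 0,"wz": 0,"gripper": 1},{"tx": 0,"ty": 0,"tz": -1,"wx": 0,"wy": 0,"wz": 0,"gripper": 1},{"tx": 0,"ty": 0,"tz": -1,"wx": 0,"wy": 0,"wz": 0,"gripper": 1}]}}

```text
time: 10.15
tool_pos: [0.5554, -0.2927, 0.0227]
eef_rot: [-180.0, 0.1, -162.6]
force: [-0.2, 0.6, 0.5]
width: 0.998
grasp_force: 0.0
```

Down the last 7.5 mm to z ≈ 0.015, then grip.

Call:
{"fn": "apply_moves", "kwargs": {"rows": [{"tx": 0,"ty": 0,"tz": -0.075,"wx": 0,"wy": 0,"wz": 0,"gripper": 1},{"tx": 0,"ty": 0,"tz": -0.075,"wx": 0,"wy": 0,"wz": 0,"gripper": 0},{"tx": 0,"ty": 0,"tz": -0.075,"wx": 0,"wy": 0,"wz": 0,"gripper": -1},{"tx": 0,"ty": 0,"tz": -0.075,"wx": 0,"wy": 0,"wz": 0,"gripper": -1},{"tx": 0,"ty": 0,"tz": -0.075,"wx": 0,"wy": 0,"wz": 0,"gripper": -1},{"tx": 0,"ty": 0,"tz": -0.075,"wx": 0,"wy": 0,"wz": 0,"gripper": -1},{"tx": 0,"ty": 0,"tz": -0.075,"wx": 0,"wy": 0,"wz": 0,"gripper": -1},{"tx": 0,"ty": 0,"tz": -0.075,"wx": 0,"wy": 0,"wz": 0,"gripper": -1}]}}

```text
time: 11.15
tool_pos: [0.555, -0.2925, 0.0146]
eef_rot: [-180.0, 0.0, -162.6]
force: [0.3, -0.2, 0.3]
width: 0.49
grasp_force: 30.0
```

Call:
{"fn": "apply_moves", "kwargs": {"rows": [{"tx": 0,"ty": 0,"tz": 0,"wx": 0,"wy": 0,"wz": 0,"gripper": -1},{"tx": 0,"ty": 0,"tz": 0,"wx": 0,"wy": 0,"wz": 0,"gripper": -1},{"tx": 0,"ty": 0,"tz": 0.1,"wx": 0,"wy": 0,"wz": 0,"gripper": -1},{"tx": 0,"ty": 0,"tz": 0.3,"wx": 0,"wy": 0,"wz": 0,"gripper": -1},{"tx": 0,"ty": 0,"tz": 0.5,"wx": 0,"wy": 0,"wz": 0,"gripper": -1},{"tx": 0,"ty": 0,"tz": 0.7,"wx": 0,"wy": 0,"wz": 0,"gripper": -1},{"tx": 0,"ty": 0,"tz": 0.9,"wx": 0,"wy": 0,"wz": 0,"gripper": -1},{"tx": 0,"ty": 0,"tz": 1,"wx": 0,"wy": 0,"wz": 0,"gripper": -1}]}}

```text
time: 12.15
tool_pos: [0.5554, -0.2927, 0.1159]
eef_rot: [-179.9, 0.1, -162.6]
force: [-1.5, -0.3, -2.6]
width: 0.492
grasp_force: 30.0
```

```bash
python3 - <<'E'
from h import *
s=robot.get_state(); print(s["joints"], s["tool_pos"],s["force"],s["moment"])
a=grab("side","side3.png"); w=grab("wrist","w3.png")
cv2.imwrite("pics/both3.png",cv2.resize(np.hstack([a,w]),(800,300)))
for c in ("wrist","side"):
  for t in ("rail","rail_lap"):
    print(c,t,[(np.round(x["position"],4).tolist(),round(x["p"],2)) for x in spot_point(c,t)])
E
```

```text
[-2.88402893e+01  2.70715211e+01  9.05547326e+01  5.61988348e-03
  6.22747823e+01 -1.36256876e+02] [ 0.55539081 -0.29267585  0.11590964] [-1.49460011 -0.33783387 -2.64875806] [ 0.21505028 -0.13569165  0.01250046]
wrist rail [([0.5101, -0.3098, 0.1041], 0.59)]
wrist rail_lap []
side rail [([0.5099, -0.307, 0.0975], 0.66)]
side rail_lap [([0.4163, -0.3369, 0.1018], 0.76)]
```

View pics/both3.png

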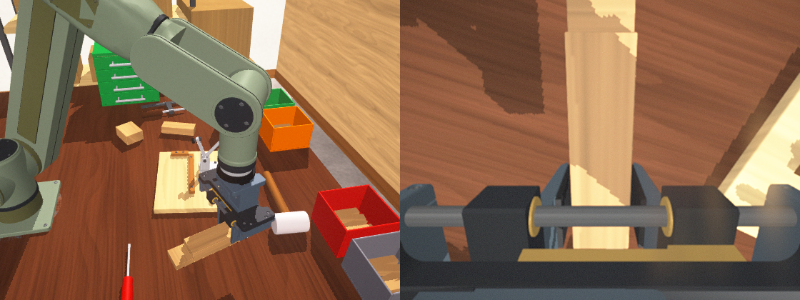

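Rail is gripped and looks level. The lap shoulder is at about (280,45) in the wrist image, and I'll use it to get the grip's offset along the rail.

```bash
python3 - <<'E'
from h import *
C=calibration("wrist"); T=np.array(C["tool_from_camera"]); K=np.array(C["K"])
im=cv2.imread("pics/w3.png"); g=im[:,270:290].mean((1,2)); d=np.diff(g); i=np.argsort(-abs(d[20:80]))[:5]+20; print(i,d[i].round(1))
for v in (43,45,47):
  for u in (238,280,318):
    r=T[:3,:3]@np.linalg.solve(K,[u,v,1]); o=T[:3,3]; k=(-.0155-o[2])/r[2]; print(u,v,(o+k*r).round(4))
print(T.round(3))
E
```

```text
[22 23 21 45 24] [-6.6 -6.5 -6.2  5.4 -3.4]
238 43 [ 0.1074 -0.0194 -0.0155]
280 43 [ 0.1075 -0.001  -0.0155]
318 43 [ 0.1075  0.0157 -0.0155]
238 45 [ 0.1066 -0.0194 -0.0155]
280 45 [ 0.1067 -0.001  -0.0155]
318 45 [ 0.1067  0.0157 -0.0155]
238 47 [ 0.1058 -0.0194 -0.0155]
280 47 [ 0.1059 -0.001  -0.0155]
318 47 [ 0.1059  0.0157 -0.0155]
[[ 0.001 -0.958 -0.285  0.079]
 [ 1.     0.001 -0.    -0.001]
 [ 0.    -0.285  0.958 -0.171]
 [ 0.     0.     0.     1.   ]]
```

Call:
{"fn": "apply_moves", "kwargs": {"rows": [{"tx": -0.05,"ty": 0.1,"tz": 0.02,"wx": 0,"wy": 0,"wz": -0.1,"gripper": -1},{"tx": -0.1,"ty": 0.25,"tz": 0.04,"wx": 0,"wy": 0,"wz": -0.25,"gripper": -1},{"tx": -0.2,"ty": 0.4,"tz": 0.04,"wx": 0,"wy": 0,"wz": -0.4,"gripper": -1},{"tx": -0.3,"ty": 0.55,"tz": 0.04,"wx": 0,"wy": 0,"wz": -0.55,"gripper": -1},{"tx": -0.4,"ty": 0.7,"tz": 0.04,"wx": 0,"wy": 0,"wz": -0.7,"gripper": -1},{"tx": -0.45,"ty": 0.85,"tz": 0.04,"wx": 0,"wy": 0,"wz": -0.85,"gripper": -1},{"tx": -0.5,"ty": 0.95,"tz": 0.04,"wx": 0,"wy": 0,"wz": -0.95,"gripper": -1},{"tx": -0.5,"ty": 1,"tz": 0.04,"wx": 0,"wy": 0,"wz": -1,"gripper": -1}]}}

```text
time: 13.45
tool_pos: [0.5042, -0.1918, 0.1178]
eef_rot: [-180.0, -0.1, 152.4]
force: [0.6, 0.3, -2.1]
width: 0.49
grasp_force: 30.0
```

Call:
{"fn": "apply_moves", "kwargs": {"rows": [{"tx": -0.05,"ty": 0.1,"tz": 0,"wx": 0,"wy": 0,"wz": -0.1,"gripper": -1},{"tx": -0.1,"ty": 0.25,"tz": 0,"wx": 0,"wy": 0,"wz": -0.25,"gripper": -1},{"tx": -0.16,"ty": 0.4,"tz": 0,"wx": 0,"wy": 0,"wz": -0.4,"gripper": -1},{"tx": -0.22,"ty": 0.55,"tz": 0,"wx": 0,"wy": 0,"wz": -0.55,"gripper": -1},{"tx": -0.3,"ty": 0.7,"tz": 0,"wx": 0,"wy": 0,"wz": -0.7,"gripper": -1},{"tx": -0.35,"ty": 0.85,"tz": 0,"wx": 0,"wy": 0,"wz": -0.85,"gripper": -1},{"tx": -0.37,"ty": 0.95,"tz": 0,"wx": 0,"wy": 0,"wz": -0.95,"gripper": -1},{"tx": -0.37,"ty": 1,"tz": 0,"wx": 0,"wy": 0,"wz": -1,"gripper": -1}]}}

```text
time: 14.45
tool_pos: [0.4673, -0.092, 0.1179]
eef_rot: [-179.9, -0.0, 107.4]
force: [-0.1, 0.1, -1.8]
width: 0.493
grasp_force: 30.0
```

Call:
{"fn": "apply_moves", "kwargs": {"rows": [{"tx": 0,"ty": 0,"tz": 0,"wx": 0,"wy": 0,"wz": -0.15,"gripper": -1},{"tx": 0,"ty": 0.05,"tz": 0,"wx": 0,"wy": 0,"wz": -0.3,"gripper": -1},{"tx": 0,"ty": 0.15,"tz": 0,"wx": 0,"wy": 0,"wz": -0.45,"gripper": -1},{"tx": 0,"ty": 0.3,"tz": 0,"wx": 0,"wy": 0,"wz": -0.58,"gripper": -1},{"tx": 0,"ty": 0.45,"tz": 0,"wx": 0,"wy": 0,"wz": -0.58,"gripper": -1},{"tx": 0,"ty": 0.6,"tz": 0,"wx": 0,"wy": 0,"wz": -0.58,"gripper": -1},{"tx": 0,"ty": 0.75,"tz": 0,"wx": 0,"wy": 0,"wz": -0.58,"gripper": -1},{"tx": 0,"ty": 0.76,"tz": 0,"wx": 0,"wy": 0,"wz": -0.58,"gripper": -1}]}}

```text
time: 15.45
tool_pos: [0.468, -0.0155, 0.1185]
eef_rot: [180.0, 0.0, 81.4]
force: [0.4, 0.5, -2.2]
width: 0.492
grasp_force: 30.0
```

```bash
python3 - <<'E'
from h import *
s=robot.get_state(); print(s["tool_pos"],s["eef_rot"],s["width"],s["force"])
a=grab("side","side4.png"); w=grab("wrist","w4.png")
cv2.imwrite("pics/both4.png",cv2.resize(np.hstack([a,w]),(800,300)))
for c in ("wrist","side"):
  for t in ("rail","rail_lap","rail_seat","jig"):
    print(c,t,[(np.round(x["position"],4).tolist(),round(x["p"],2)) for x in spot_point(c,t)])
E
```

```text
[ 0.46796585 -0.01550192  0.11845408] [1.79999357e+02 5.29539287e-03 8.14445188e+01] 0.49229159928058686 [ 0.39145969  0.53208252 -2.1772408 ]
wrist rail [([0.4724, 0.0367, 0.1038], 0.9)]
wrist rail_lap []
wrist rail_seat []
wrist jig [([0.5156, 0.0301, 0.0002], 0.67)]
side rail [([0.4758, 0.0322, 0.0989], 0.76), ([0.5663, 0.062, 0.1176], 0.44)]
side rail_lap [([0.4928, 0.1276, 0.1045], 0.89)]
side rail_seat [([0.4875, 0.0454, 0.0163], 0.78), ([0.3253, 0.3241, -0.0042], 0.27)]
side jig [([0.5167, 0.032, 0.0004], 0.59)]
```

View pics/both4.png

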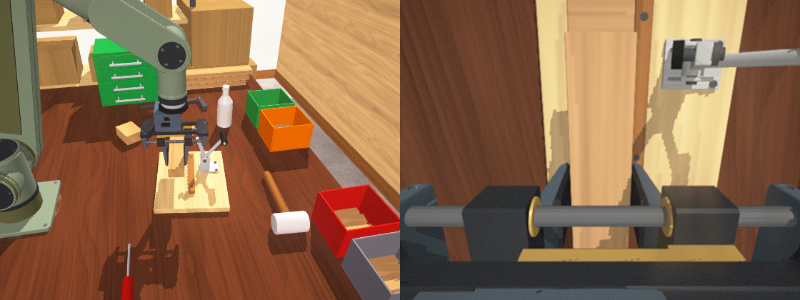

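```bash
python3 - <<'E'
from h import *
im=cv2.imread("pics/w4.png").astype(float)
C=calibration("wrist"); T=np.array(C["tool_from_camera"]); K=np.array(C["K"])
def ray(u,v,z): 
    r=T[:3,:3]@np.linalg.solve(K,[u,v,1]); o=T[:3,3]; return o+(z-o[2])/r[2]*r
# tool z = depth below TCP; strips' top z=.030 -> .1185-.030
P=[];L=[]
for v in list(range(5,40,3))+list(range(100,205,3)):
    g=im[v,315:375,1]; d=np.diff(cv2.GaussianBlur(g[None],(5,1),0)[0]); i=np.argmax(d[10:])+10; j=np.argmin(d[5:30])+5
    P.append((v,315+i+.5)); L.append((v,315+j+.5))
print([ (v,u) for v,u in P][::4],[u for v,u in L][::4])
P=np.array(P); 
p=np.polyfit(P[:,0],P[:,1],1)
for _ in range(3):
    e=abs(P[:,1]-np.polyval(p,P[:,0])); p=np.polyfit(P[e<3][:,0],P[e<3][:,1],1)
print(p,(e<3).sum(),len(P))
A=ray(np.polyval(p,20),20,.0885);B=ray(np.polyval(p,200),200,.0885);print(A,B,np.degrees(np.arctan2((A-B)[1],(A-B)[0])))
c=im[100:205,300:400].astype(np.uint8); cv2.imwrite("pics/crop4.png",cv2.resize(im[0:220,200:480].astype(np.uint8),None,fx=2.5,fy=2.5))
E
```

```text
[(5, np.float64(355.5)), (17, np.float64(354.5)), (29, np.float64(353.5)), (100, np.float64(348.5)), (112, np.float64(348.5)), (124, np.float64(347.5)), (136, np.float64(346.5)), (148, np.float64(346.5)), (160, np.float64(345.5)), (172, np.float64(343.5)), (184, np.float64(343.5)), (196, np.float64(347.5))] [np.float64(328.5), np.float64(328.5), np.float64(327.5), np.float64(329.5), np.float64(328.5), np.float64(328.5), np.float64(327.5), np.float64(327.5), np.float64(326.5), np.float64(326.5), np.float64(325.5), np.float64(325.5)]
[-6.36025353e-02  3.55292234e+02] 43 47
[0.14285266 0.0542536  0.0885    ] [0.00889489 0.05349955 0.0885    ] 0.32251533095843987
```

View pics/crop4.png

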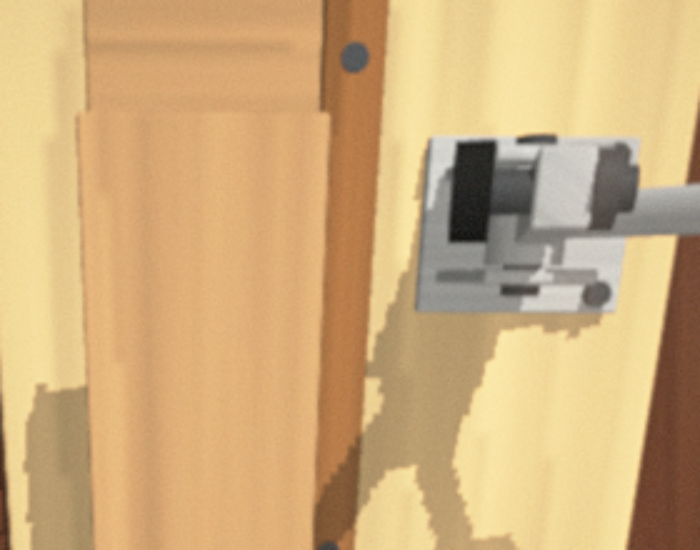

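The clamp is clearly open, with the pulled-up arm over its base at (420,75). Rail and fence are parallel to within 0.3°, and about 13 mm of sideways travel is left. Now lowering.

Call:
{"fn": "apply_moves", "kwargs": {"rows": [{"tx": 0,"ty": 0,"tz": -0.1,"wx": 0,"wy": 0,"wz": -0.007,"gripper": -1},{"tx": 0,"ty": 0,"tz": -0.25,"wx": 0,"wy": 0,"wz": -0.007,"gripper": -1},{"tx": 0,"ty": 0,"tz": -0.4,"wx": 0,"wy": 0,"wz": -0.007,"gripper": -1},{"tx": 0,"ty": 0,"tz": -0.55,"wx": 0,"wy": 0,"wz": -0.007,"gripper": -1},{"tx": 0,"ty": 0,"tz": -0.68,"wx": 0,"wy": 0,"wz": -0.007,"gripper": -1},{"tx": 0,"ty": 0,"tz": -0.78,"wx": 0,"wy": 0,"wz": -0.007,"gripper": -1},{"tx": 0,"ty": 0,"tz": -0.82,"wx": 0,"wy": 0,"wz": -0.007,"gripper": -1},{"tx": 0,"ty": 0,"tz": -0.82,"wx": 0,"wy": 0,"wz": -0.007,"gripper": -1}]}}

```text
time: 16.95
tool_pos: [0.468, -0.0165, 0.0364]
eef_rot: [-180.0, 0.0, 81.0]
force: [0.3, 0.4, -1.3]
width: 0.488
grasp_force: 30.0
```

Call:
{"fn": "apply_moves", "kwargs": {"rows": [{"tx": 0.01,"ty": 0.02,"tz": 0,"wx": 0,"wy": 0,"wz": 0,"gripper": -1},{"tx": 0.02,"ty": 0.05,"tz": 0,"wx": 0,"wy": 0,"wz": 0,"gripper": -1},{"tx": 0.04,"ty": 0.08,"tz": 0,"wx": 0,"wy": 0,"wz": 0,"gripper": -1},{"tx": 0.06,"ty": 0.08,"tz": -0.01,"wx": 0,"wy": 0,"wz": 0,"gripper": -1},{"tx": 0.07,"ty": 0.08,"tz": -0.02,"wx": 0,"wy": 0,"wz": 0,"gripper": -1},{"tx": 0.08,"ty": 0.08,"tz": -0.03,"wx": 0,"wy": 0,"wz": 0,"gripper": -1},{"tx": 0.08,"ty": 0.08,"tz": -0.03,"wx": 0,"wy": 0,"wz": 0,"gripper": -1},{"tx": 0.08,"ty": 0.08,"tz": -0.03,"wx": 0,"wy": 0,"wz": 0,"gripper": -1}]}}

```text
time: 17.95
tool_pos: [0.476, -0.0085, 0.0334]
eef_rot: [180.0, 0.0, 81.0]
force: [0.1, -0.5, -2.6]
width: 0.49
grasp_force: 30.0
```

Call:
{"fn": "apply_moves", "kwargs": {"rows": [{"tx": 0.002,"ty": 0.01,"tz": 0,"wx": 0,"wy": 0,"wz": 0,"gripper": -1},{"tx": 0.003,"ty": 0.02,"tz": 0,"wx": 0,"wy": 0,"wz": 0,"gripper": -1},{"tx": 0.005,"ty": 0.03,"tz": 0,"wx": 0,"wy": 0,"wz": 0,"gripper": -1},{"tx": 0.006,"ty": 0.04,"tz": 0,"wx": 0,"wy": 0,"wz": 0,"gripper": -1},{"tx": 0.008,"ty": 0.05,"tz": 0,"wx": 0,"wy": 0,"wz": 0,"gripper": -1},{"tx": 0.009,"ty": 0.06,"tz": 0,"wx": 0,"wy": 0,"wz": 0,"gripper": -1},{"tx": 0.009,"ty": 0.06,"tz": 0,"wx": 0,"wy": 0,"wz": 0,"gripper": -1},{"tx": 0.009,"ty": 0.06,"tz": 0,"wx": 0,"wy": 0,"wz": 0,"gripper": -1}]}}

```text
time: 18.95
tool_pos: [0.4769, -0.0046, 0.0338]
eef_rot: [180.0, 0.2, 81.1]
force: [-0.4, -10.8, 1.1]
width: 0.491
grasp_force: 30.0
```

Call:
{"fn": "apply_moves", "kwargs": {"rows": [{"tx": 0.01,"ty": -0.001,"tz": 0,"wx": 0,"wy": 0,"wz": 0,"gripper": -1},{"tx": 0.015,"ty": -0.002,"tz": 0,"wx": 0,"wy": 0,"wz": 0,"gripper": -1},{"tx": 0.02,"ty": -0.003,"tz": 0,"wx": 0,"wy": 0,"wz": 0,"gripper": -1},{"tx": 0.025,"ty": -0.004,"tz": 0,"wx": 0,"wy": 0,"wz": 0,"gripper": -1},{"tx": 0.03,"ty": -0.005,"tz": 0,"wx": 0,"wy": 0,"wz": 0,"gripper": -1},{"tx": 0.03,"ty": -0.005,"tz": 0,"wx": 0,"wy": 0,"wz": 0,"gripper": -1},{"tx": 0.03,"ty": -0.005,"tz": 0,"wx": 0,"wy": 0,"wz": 0,"gripper": -1},{"tx": 0.03,"ty": -0.005,"tz": 0,"wx": 0,"wy": 0,"wz": 0,"gripper": -1}]}}

```text
time: 19.95
tool_pos: [0.4774, -0.0048, 0.0333]
eef_rot: [-179.7, 0.2, 81.2]
force: [-4.8, -9.1, 3.0]
width: 0.491
grasp_force: 30.0
```

Call:
{"fn": "apply_moves", "kwargs": {"rows": [{"tx": 0,"ty": -0.01,"tz": 0,"wx": 0,"wy": 0,"wz": 0,"gripper": -1},{"tx": 0,"ty": -0.02,"tz": 0,"wx": 0,"wy": 0,"wz": 0,"gripper": -1},{"tx": 0.005,"ty": -0.02,"tz": 0,"wx": 0,"wy": 0,"wz": 0,"gripper": -1},{"tx": 0.01,"ty": -0.021,"tz": 0,"wx": 0,"wy": 0,"wz": 0,"gripper": -1},{"tx": 0.015,"ty": -0.022,"tz": 0,"wx": 0,"wy": 0,"wz": 0,"gripper": -1},{"tx": 0.02,"ty": -0.023,"tz": 0,"wx": 0,"wy": 0,"wz": 0,"gripper": -1},{"tx": 0.02,"ty": -0.023,"tz": 0,"wx": 0,"wy": 0,"wz": 0,"gripper": -1},{"tx": 0.02,"ty": -0.023,"tz": 0,"wx": 0,"wy": 0,"wz": 0,"gripper": -1}]}}

```text
time: 20.95
tool_pos: [0.4812, -0.0054, 0.0333]
eef_rot: [-179.9, 0.0, 81.0]
force: [-4.2, -2.3, -1.1]
width: 0.49
grasp_force: 30.0
```

It was friction at the stop, and the rail did move. I'll push on gently towards the fence.

Call:
{"fn": "apply_moves", "kwargs": {"rows": [{"tx": 0.005,"ty": -0.001,"tz": 0,"wx": 0,"wy": 0,"wz": 0,"gripper": -1},{"tx": 0.01,"ty": -0.002,"tz": 0,"wx": 0,"wy": 0,"wz": 0,"gripper": -1},{"tx": 0.015,"ty": -0.003,"tz": 0,"wx": 0,"wy": 0,"wz": 0,"gripper": -1},{"tx": 0.02,"ty": -0.004,"tz": 0,"wx": 0,"wy": 0,"wz": 0,"gripper": -1},{"tx": 0.02,"ty": -0.004,"tz": 0,"wx": 0,"wy": 0,"wz": 0,"gripper": -1},{"tx": 0.02,"ty": -0.004,"tz": 0,"wx": 0,"wy": 0,"wz": 0,"gripper": -1},{"tx": 0.02,"ty": -0.004,"tz": 0,"wx": 0,"wy": 0,"wz": 0,"gripper": -1},{"tx": 0.02,"ty": -0.004,"tz": 0,"wx": 0,"wy": 0,"wz": 0,"gripper": -1}]}}

```text
time: 21.95
tool_pos: [0.4812, -0.0054, 0.0331]
eef_rot: [-179.7, 0.0, 81.0]
force: [-7.0, -1.8, 1.0]
width: 0.489
grasp_force: 30.0
```

Fence contact confirmed: no motion and the force is rising. Now seat it against the stop again, settle down, then release.

Call:
{"fn": "apply_moves", "kwargs": {"rows": [{"tx": 0.001,"ty": 0.008,"tz": 0,"wx": 0,"wy": 0,"wz": 0,"gripper": -1},{"tx": 0.002,"ty": 0.015,"tz": 0,"wx": 0,"wy": 0,"wz": 0,"gripper": -1},{"tx": 0.002,"ty": 0.018,"tz": 0,"wx": 0,"wy": 0,"wz": 0,"gripper": -1},{"tx": 0.002,"ty": 0.018,"tz": -0.004,"wx": 0,"wy": 0,"wz": 0,"gripper": -1},{"tx": 0.002,"ty": 0.018,"tz": -0.008,"wx": 0,"wy": 0,"wz": 0,"gripper": -1},{"tx": 0.002,"ty": 0.018,"tz": -0.01,"wx": 0,"wy": 0,"wz": 0,"gripper": -1},{"tx": 0.002,"ty": 0.018,"tz": -0.01,"wx": 0,"wy": 0,"wz": 0,"gripper": -1},{"tx": 0.002,"ty": 0.018,"tz": -0.01,"wx": 0,"wy": 0,"wz": 0,"gripper": -1}]}}

```text
time: 22.95
tool_pos: [0.4812, -0.0054, 0.0327]
eef_rot: [-179.7, 0.2, 81.1]
force: [-9.6, -10.0, 7.4]
width: 0.49
grasp_force: 30.0
```

Call:
{"fn": "apply_moves", "kwargs": {"rows": [{"tx": -0.01,"ty": -0.005,"tz": 0.005,"wx": 0,"wy": 0,"wz": 0,"gripper": -0.5},{"tx": -0.01,"ty": -0.01,"tz": 0.01,"wx": 0,"wy": 0,"wz": 0,"gripper": 0.4},{"tx": -0.02,"ty": -0.02,"tz": 0.01,"wx": 0,"wy": 0,"wz": 0,"gripper": 0.4},{"tx": -0.02,"ty": -0.02,"tz": 0.01,"wx": 0,"wy": 0,"wz": 0,"gripper": 0.4},{"tx": -0.02,"ty": -0.02,"tz": 0.01,"wx": 0,"wy": 0,"wz": 0,"gripper": 0.4},{"tx": -0.02,"ty": -0.02,"tz": 0.2,"wx": 0,"wy": 0,"wz": 0,"gripper": 0.4},{"tx": -0.02,"ty": -0.02,"tz": 0.5,"wx": 0,"wy": 0,"wz": 0,"gripper": 0.4},{"tx": -0.02,"ty": -0.02,"tz": 0.8,"wx": 0,"wy": 0,"wz": 0,"gripper": 0.4}]}}

```text
time: 23.95
tool_pos: [0.4822, -0.0057, 0.1133]
eef_rot: [180.0, -0.0, 81.0]
force: [-0.1, 0.6, 0.5]
width: 0.702
grasp_force: 0.0
```

```bash
python3 - <<'E'
from h import *
s=robot.get_state(); print(s["tool_pos"],s["eef_rot"],s["width"],s["force"])
w=grab("wrist","w5.png"); a=grab("side","side5.png")
cv2.imwrite("pics/crop5.png",np.hstack([cv2.resize(w[0:240,200:480],None,fx=1.6,fy=1.6),cv2.resize(a[190:310,200:330],(448-100,384))]))
for c in ("wrist","side"):
  for t in ("rail","rail_lap","clamp_push","clamp_pin"):
    print(c,t,[(np.round(x["position"],4).tolist(),round(x["p"],2)) for x in spot_point(c,t)])
E
```

```text
[ 0.48223283 -0.00571776  0.11325157] [ 1.79992210e+02 -1.41222927e-02  8.09968444e+01] 0.7015995273051537 [-0.07925013  0.63191456  0.51252245]
wrist rail [([0.4894, 0.0428, 0.0167], 0.6)]
wrist rail_lap [([0.5068, 0.1446, 0.0246], 0.55)]
wrist clamp_push [([0.4892, 0.0437, 0.0169], 0.75), ([0.5705, 0.0627, 0.1269], 0.69), ([0.516, 0.028, -0.0017], 0.24)]
wrist clamp_pin [([0.5657, 0.0659, 0.0657], 0.81)]
side rail [([0.4909, 0.0418, 0.0123], 0.76)]
side rail_lap [([0.5105, 0.1368, 0.018], 0.72)]
side clamp_push [([0.5687, 0.0598, 0.1197], 0.74)]
side clamp_pin [([0.5682, 0.062, 0.0635], 0.59)]
```

View pics/crop5.png

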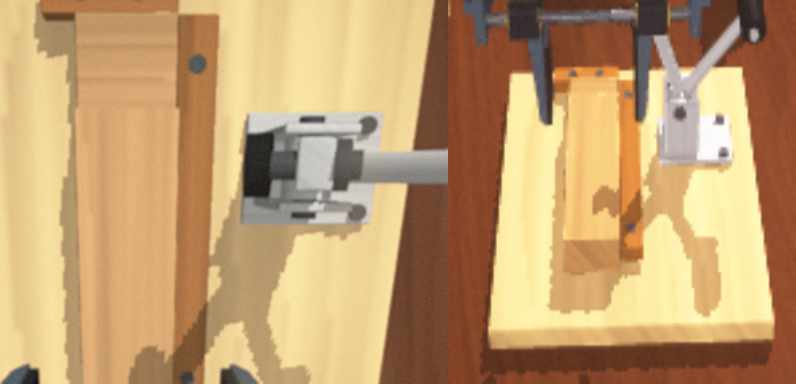

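The rail is seated against the stop (top left) and the fence, and the fingers are clear. Now I'll go round to the clamp's +x side with the fingers closed.

Call:
{"fn": "apply_moves", "kwargs": {"rows": [{"tx": 0,"ty": 0,"tz": 0.4,"wx": 0,"wy": 0,"wz": 0,"gripper": 0.4},{"tx": 0,"ty": 0,"tz": 0.8,"wx": 0,"wy": 0,"wz": 0,"gripper": 0},{"tx": 0.1,"ty": 0.03,"tz": 1,"wx": 0,"wy": 0,"wz": 0,"gripper": -1},{"tx": 0.4,"ty": 0.12,"tz": 1,"wx": 0,"wy": 0,"wz": 0,"gripper": -1},{"tx": 0.7,"ty": 0.2,"tz": 1,"wx": 0,"wy": 0,"wz": 0,"gripper": -1},{"tx": 0.9,"ty": 0.28,"tz": 1,"wx": 0,"wy": 0,"wz": 0,"gripper": -1},{"tx": 1,"ty": 0.3,"tz": 1,"wx": 0,"wy": 0,"wz": 0,"gripper": -1},{"tx": 1,"ty": 0.3,"tz": 1,"wx": 0,"wy": 0,"wz": 0,"gripper": -1}]}}

```text
time: 25.45
tool_pos: [0.582, 0.024, 0.2118]
eef_rot: [-179.9, 0.0, 81.0]
force: [0.1, 0.7, 0.2]
width: 0.005
grasp_force: 0.0
```

Call:
{"fn": "apply_moves", "kwargs": {"rows": [{"tx": 0.3,"ty": 0.1,"tz": 0,"wx": 0,"wy": 0,"wz": 0,"gripper": -1},{"tx": 0.6,"ty": 0.2,"tz": 0,"wx": 0,"wy": 0,"wz": 0,"gripper": -1},{"tx": 0.81,"ty": 0.26,"tz": 0,"wx": 0,"wy": 0,"wz": 0,"gripper": -1},{"tx": 0.81,"ty": 0.26,"tz": 0,"wx": 0,"wy": 0,"wz": 0,"gripper": -1},{"tx": 0.81,"ty": 0.26,"tz": -0.3,"wx": 0,"wy": 0,"wz": 0,"gripper": -1},{"tx": 0.81,"ty": 0.26,"tz": -0.6,"wx": 0,"wy": 0,"wz": 0,"gripper": -1},{"tx": 0.81,"ty": 0.26,"tz": -0.91,"wx": 0,"wy": 0,"wz": 0,"gripper": -1},{"tx": 0.81,"ty": 0.26,"tz": -0.91,"wx": 0,"wy": 0,"wz": 0,"gripper": -1}]}}

```text
time: 26.45
tool_pos: [0.66, 0.0494, 0.1193]
eef_rot: [-179.6, 0.1, 81.0]
force: [-0.1, -0.3, 0.3]
width: 0.006
grasp_force: 0.0
```

Call:
{"fn": "apply_moves", "kwargs": {"rows": [{"tx": -0.05,"ty": 0.01,"tz": 0.01,"wx": 0,"wy": 0,"wz": 0,"gripper": -1},{"tx": -0.1,"ty": 0.015,"tz": 0.01,"wx": 0,"wy": 0,"wz": 0,"gripper": -1},{"tx": -0.15,"ty": 0.025,"tz": 0.01,"wx": 0,"wy": 0,"wz": 0,"gripper": -1},{"tx": -0.2,"ty": 0.03,"tz": 0.01,"wx": 0,"wy": 0,"wz": 0,"gripper": -1},{"tx": -0.25,"ty": 0.04,"tz": 0.01,"wx": 0,"wy": 0,"wz": 0,"gripper": -1},{"tx": -0.3,"ty": 0.045,"tz": 0.01,"wx": 0,"wy": 0,"wz": 0,"gripper": -1},{"tx": -0.35,"ty": 0.055,"tz": 0.01,"wx": 0,"wy": 0,"wz": 0,"gripper": -1},{"tx": -0.4,"ty": 0.06,"tz": 0.01,"wx": 0,"wy": 0,"wz": 0,"gripper": -1}]}}

```text
time: 27.45
tool_pos: [0.6279, 0.0559, 0.1248]
eef_rot: [179.3, -0.1, 81.0]
force: [8.0, -1.6, 0.9]
width: 0.005
grasp_force: 4.0
```

Call:
{"fn": "apply_moves", "kwargs": {"rows": [{"tx": -0.05,"ty": 0.01,"tz": 0,"wx": 0,"wy": 0,"wz": 0,"gripper": -1},{"tx": -0.1,"ty": 0.015,"tz": 0,"wx": 0,"wy": 0,"wz": 0,"gripper": -1},{"tx": -0.15,"ty": 0.025,"tz": 0,"wx": 0,"wy": 0,"wz": 0,"gripper": -1},{"tx": -0.2,"ty": 0.03,"tz": 0,"wx": 0,"wy": 0,"wz": 0,"gripper": -1},{"tx": -0.25,"ty": 0.04,"tz": 0,"wx": 0,"wy": 0,"wz": 0,"gripper": -1},{"tx": -0.3,"ty": 0.045,"tz": 0,"wx": 0,"wy": 0,"wz": 0,"gripper": -1},{"tx": -0.35,"ty": 0.055,"tz": 0,"wx": 0,"wy": 0,"wz": 0,"gripper": -1},{"tx": -0.38,"ty": 0.06,"tz": 0,"wx": 0,"wy": 0,"wz": 0,"gripper": -1}]}}

```text
time: 28.45
tool_pos: [0.5842, 0.062, 0.1222]
eef_rot: [-179.9, 0.0, 81.0]
force: [0.5, 0.7, -0.2]
width: 0.007
grasp_force: 0.0
```

Call:
{"fn": "apply_moves", "kwargs": {"rows": [{"tx": 0.2,"ty": -0.03,"tz": 0,"wx": 0,"wy": 0,"wz": 0,"gripper": -1},{"tx": 0.5,"ty": -0.08,"tz": 0,"wx": 0,"wy": 0,"wz": 0,"gripper": -1},{"tx": 0.6,"ty": -0.1,"tz": 0.3,"wx": 0,"wy": 0,"wz": 0,"gripper": -1},{"tx": 0.6,"ty": -0.1,"tz": 0.6,"wx": 0,"wy": 0,"wz": 0,"gripper": -1},{"tx": 0.6,"ty": -0.1,"tz": 1,"wx": 0,"wy": 0,"wz": 0,"gripper": -1},{"tx": 0.6,"ty": -0.1,"tz": 1,"wx": 0,"wy": 0,"wz": 0,"gripper": -1},{"tx": 0.6,"ty": -0.1,"tz": 1,"wx": 0,"wy": 0,"wz": 0,"gripper": -1},{"tx": 0.6,"ty": -0.1,"tz": 1,"wx": 0,"wy": 0,"wz": 0,"gripper": -1}]}}

```text
time: 29.45
tool_pos: [0.6442, 0.0521, 0.2208]
eef_rot: [-179.8, 0.0, 81.0]
force: [0.3, -0.0, -0.7]
width: 0.008
grasp_force: 0.0
```

```bash
python3 - <<'E'
from h import *
a=grab("side","side6.png"); b=grab("scene","scene6.png")
cv2.imwrite("pics/crop6.png",np.hstack([cv2.resize(a[170:310,200:340],(400,400)),cv2.resize(b[170:290,210:370],(400,400))]))
for c in ("scene","side"):
  for t in ("rail","rail_lap","rail_seat"):
    print(c,t,[(np.round(x["position"],4).tolist(),round(x["p"],2)) for x in spot_point(c,t)][:1])
E
```

```text
scene rail [([0.4883, 0.0434, 0.0184], 0.77)]
scene rail_lap [([0.5069, 0.1379, 0.0174], 0.8)]
scene rail_seat [([0.4903, 0.0432, 0.0138], 0.58)]
side rail [([0.4859, 0.0428, 0.0149], 0.79)]
side rail_lap [([0.5096, 0.1394, 0.017], 0.64)]
side rail_seat [([0.4877, 0.043, 0.0151], 0.8)]
```

View pics/crop6.png

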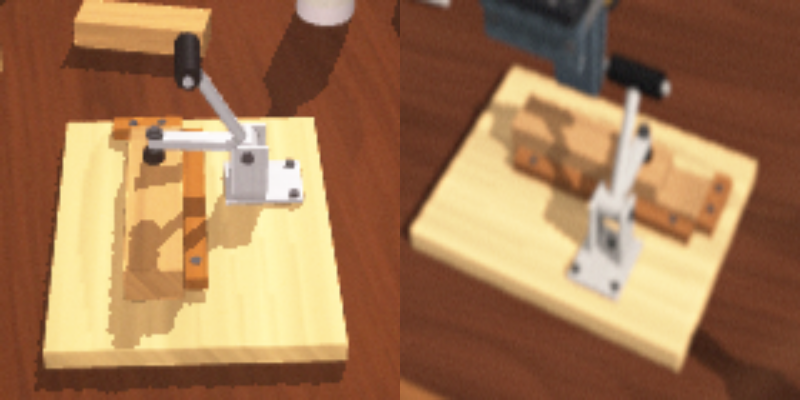

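The clamp is shut with its foot on the rail. The rail sits at the stop and fence, and the gripper is clear, so I'm handing in.

```bash
python3 -c "
from h import *
print(robot.finish_job())"
```

```text
the job is handed in; nothing more can be done
None
```

I found the clamp shut and opened it, seated the rail cut-out up against the end stop and back fence, clamped it down there, and handed the job in at about 30 s; the hand-in gave no verdict.

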